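# Hang the washed-parts basket on the blow-off stand

### The job

The basket of washed parts has finished draining. Lift it off the plain hooks, carry it level without setting it down or losing a part, lay its bar gently on the arms of the other stand and slide it back under the hook roofs until both spring catches have snapped up behind it, so that the air gun cannot blow it off. Feel for the arms, whose height has been reset by hand; never press or shove hard on its hooks (25 N at the very most), leave the things standing by where they are, and let go of the hung basket.

Things in the scene. Friction and masses are not known exactly. Their poses are not given: they have to be found in the camera images.
- basket_grip (a point): Centre of the wire basket's black grip, a block 14 mm wide (x) x 60 long (y) x 18 high at the middle of a level round steel bar, 10 mm thick, 156 mm long along y, axis through this point. The bar's ends hang on the hooks. Straps at y = +-50 mm lead down to the basket. Grasp the grip across x from above; the weight hangs below it. With contents 0.45 to 0.75 kg.
- basket_floor (a point): Centre of the underside of the basket, 150 mm below the bar's axis. The basket is 100 mm (x) x 94 mm (y) and 50 mm deep, open on top, of steel wire.
- basket: The wire basket; origin at the centre of its underside, y along the bar, z up.
- drain_stand: Start stand, fixed: tray 220 x 170 x 18 mm, post behind (x = +85 mm), two plain hooks open at the top, arms 5 mm thick at y = +-62 mm, x from -55 mm to the cross-bar at +74. Origin on the bench under the hanging bar's middle, x to the post, y along the bar. Bar axis 240 mm above the bench, in gaps 16 mm wide; lips end up to 22 mm above it. Basket hangs between the arms: lift 40 mm, draw out in -x.
- dry_stand: Goal stand, fixed: the one with roofed hooks and a clamp collar with black knob on its telescopic post (x = +85 mm). Tray as above; hook arms 5 mm thick at y = +-62 mm. Origin on the bench straight under the bar's middle when fully home, x towards the post, y along the bar. The arms' flat tops are 195 to 265 mm above the bench: clamped differently each time, not among the readings.
- dry_landing (a point): On the drying stand, x = -40 mm, y = 0, 195 mm above the bench (lowest arm height). At or up to 70 mm above it, midway between the arms, lies the landing: flat, open from above, x = -27 mm forward to -55 (upright lip to -61, 14 mm above the arm). The bar lies there with its axis 5 mm above the arms. From x = -27 to -7 mm the catches rise like ramps to 6 mm above the arms.
- dry_seat (a point): On the drying stand, x = 0, y = 0, 195 mm above the bench. The seats run from x = -7 mm (rear face of the raised catch) to +6 mm (back stop), so the home bar has 3 mm play. Roof over them x = -12 to +18 mm, 12 to 20 mm above the arm: the bar enters only by sliding in +x from the landing; pushing past the two catches takes some 6 to 10 N in all.
- catch_left (a joint): Spring catch at y = +68 mm on the drying stand: 0 when up, up to about 0.4 rad while the bar presses it down; springs up by itself.
- catch_right (a joint): Spring catch at y = -68 mm, likewise.
- bearing_ring: Steel ring in the basket, outer diameter 34 mm, 12 mm high; origin under its centre.
- bush: Dark steel bush in the basket, diameter 20 mm, 30 mm high; origin under its centre.
- collar: Brass collar in the basket, diameter 26 mm, 16 mm high; origin under its centre.
- spray_can: Bystander: bare metal can, diameter 54 mm, 170 mm high; origin under its centre.
- grease_jar: Bystander: squat jar with black cap, diameter 56 mm, 55 mm high; origin under its centre.
- bench_brush: Bystander: hand brush lying on the bench between the stands, handle to -x; origin under its middle.

How it is judged (in metres and radians):
On the way, in this order (a step that is already met when the one before it is completed fails the run):
1. the basket, held by the fingers, is lifted clear of the draining hooks (contact force between basket and drain_stand below 0.1 N and contact force between the fingers and basket above 2 N and height (world z) of basket_grip above 0.265 m), for 0.2 s.
2. the bar, slid along the arms, presses both catches down on its way into the seats (value of joint each of catch_left, catch_right above 0.12 rad and x of basket_grip in the frame of dry_stand between -0.024 and -0.003 m), for 0.05 s.
At the end, for the whole second after the job is handed in: Basket released, still and level (0.12 rad) on the drying stand: bar home under both roofs (5 mm in x, 12 mm sideways, 0.08 rad), its weight on the stand, both catches up behind the bar (under 0.06 rad), ring, bush and collar still in it (x of basket_grip in the frame of dry_stand between -0.005 and 0.005 m and y of basket_grip in the frame of dry_stand between -0.012 and 0.012 m and angle between the y axis of basket and the y axis of dry_stand, either way round below 0.08 rad and angle between basket's own z axis and vertical below 0.12 rad and contact force between basket and dry_stand above 2 N and value of joint each of catch_left, catch_right below 0.06 rad and linear speed of basket below 0.03 m/s and distance between each of bearing_ring, bush, collar and basket_floor below 0.075 m); the robot touches nothing.
It fails at once if the held basket is pressed or shoved against the drying stand with more than 25 N (contact force between basket and dry_stand above 25 N and contact force between the fingers and basket above 5 N).
It fails at once if the basket is dropped onto the drying stand (a blow of more than 60 N) (contact force between basket and dry_stand above 60 N).
It fails at once if the basket tips more than 17 degrees (angle between basket's own z axis and vertical above 0.3 rad).
It fails at once if the basket is set down or dropped (its underside comes below 30 mm over the bench) (height (world z) of basket_floor below 0.03 m).
It fails at once if a can, jar or brush standing by is moved more than 25 mm (distance of any of spray_can, grease_jar, bench_brush from where it was at the start of the episode above 0.025 m).
It also fails if it takes over 72 s, if anything falls off the work surface, if the arm or the gripper's body presses on something with over 40 N, if the wrist force passes 120 N, or if a joint passes its speed limit or range.

### The arm

A 6-joint arm with a two-finger parallel gripper is mounted at the origin on the work surface. World frame = base frame: x ahead of the robot, y to its left, z up, the work surface at z = 0. Lengths are in m, angles in degrees, forces in N, time in s.
With the tool pointing down it reaches from about 0.25 to 0.85 m from the base axis. Payload 12.5 kg.
Tool frame: the origin (TCP) lies at the very end of the fingers, on their centre line; the grasp point (between the pads) lies 19 mm behind it; z points along the fingers, x is the direction in which the jaws open and shut, and the axes are right-handed (so a half turn about z gives the same grasp; the last joint's range is limited). The gripper opens to 93 mm and grips with 3 to 60 N. Pads are 15 mm wide; open, the fingers measure 128 mm over their backs; the gripper's body (75 mm by 188 mm) begins 65 mm behind the grasp point.
Start: joints at [70.325, 20.094, 94.641, -0, 65.266, -4.847], TCP at [0.141, 0.532, 0.219] pointing down, gripper open.
Joint ranges: [-157.81, 157.81], [-45, 120.19], [0.68, 151.7], [-89.99, 269.99], [4.06, 180], [-164.3, 164.3]. Speed limits (degrees/s): [127.2, 127.2, 159.86, 180, 180, 180].

### API

Orientations are given as [roll, pitch, yaw] about the fixed x, y, z axes, in that order (R = Rz(yaw) Ry(pitch) Rx(roll)).
In Python, from cell import readout, optics, workorder, nets gives the robot as it stands. The module is installed in compiled form; this text tells all that it offers.
- The arm moves only by the tool jog_arm, never from a script. Its argument "deltas" is text: rows parted by semicolons, each of 5 numbers parted by spaces: the finger opening in m, from 0 to 0.093, then the shift along the tool's x, y, z in m, then the turn about the tool's z in degrees. A call has 1 to 5 rows; each row is the pose to reach, as a shift and turn from the pose commanded when the call began, along the tool's axes at that moment; what a row does not reach only later rows make up. A row lasts 1/12 s, in which the tool goes at most 41.7 mm and 7.16 degrees, less where a joint would pass 70% of its speed; a pose out of reach is approached as far as the arm can. A call with a gripper value outside its range is refused whole. The fingers move at their own pace and stop on an object; "newtons" is the grip in N (left out, the last holds). Time passes only in rows, so rows that repeat a pose let the fingers close. It gives the time, the measured TCP pose, the force and the opening at its end, in the units of the state.
- readout.get_state(): the state, without advancing time (a new reading comes with each control period).
- optics.read_camera(name): name is "scene" or "top" or "wrist"; returns (picture, depth): 420x560x3 uint8, red, green, blue; 420x560 float32, m along the optical axis (not along the pixel's ray), 0 where there is no reading.
- optics.camera_info(name): a dict with "fx", "fy", "cx", "cy" (pixels), "R" (3x3) and "t" (3): a world point X has camera coordinates R X + t. Camera axes: x right, y down, z forward; pixel columns grow to the right and rows downward; lengths in m; the calibration is good to about 2 mm. A picture is of the moment at which its call begins: read the wrist's pose just before it. camera_info takes no time and is no camera call; for the wrist camera it gives the pose at the moment of the call.
- workorder.hand_in(): hands the job in, once; it reports no verdict.
Trained networks look in the newest picture that a camera, given by its name, has taken for a name from the list of things; names that differ only in an ending like _2 or _b are one class to them, and where a whole thing is asked for, a point or a joint stands for the part that bears it (a point fixed in the world has none). Each returns a list of dicts, best first, with "p" (0 to 1); they miss things now and then, are a little off and sometimes report something else, mostly with a low value. They report only what shows in the picture. A call takes as long as a camera call.
- nets.find_in(camera, label): "location" ([x, y, z] in m, in world coordinates, good to about 4 mm: the middle of the surface that is visible of it).
- nets.trace(camera, label): "mask" (420x560 bool, what is visible of it).
- nets.landmark_of(camera, label): "location" ([x, y, z] in m, in world coordinates, good to about 4 mm: a listed point, or the origin of a listed thing).
The state is a dict: "t": time; "q": joint angles; "joint_velocities": joint speeds; "tau": joint torques, N m; "eef_pos": TCP position; "orientation": TCP orientation; "ft_force": force on the tool from outside, world axes, zero at the start; "ft_torque": the same for the moment, N m; "grip_width": opening from 0.0 (shut) to 1.0 (fully open).
Only numpy, scipy, OpenCV 4.12 (cv2) and the standard library are available. Lean on these libraries where they do the work, as an engineer would, in place of code of your own. Each camera call takes 0.05 s, during which the arm holds its last target.

## Working session

There is one attempt and no reset: what is moved stays moved. The work goes in short steps, Python scripts to look and compute and a tool call to move; the robot and the scene stay as the last step left them, time stands still between calls to the robot, and variables do not carry over. Pictures are saved under pics/ and viewed, and the job is handed in when it is done.

Besides the shell and the picture viewer there is one more tool, called after ">>>" as name(argument=value, ...), one argument or row to a line, values as JSON. jog_arm: Moves the arm, as the interface text tells. Its arguments: {"type":"object","properties":{"deltas":{"type":"string"},"newtons":{"type":"number"}},"required":["deltas"]}

```bash
mkdir -p pics; cat > h.py <<'E'
import numpy as np, cv2
from cell import readout, optics, workorder, nets
def snap(cam,name):
    im,d=optics.read_camera(cam); cv2.imwrite('pics/'+name+'.png',im[:,:,::-1]); return im,d
def world(cam,d,u,v,info=None):
    i=info or optics.camera_info(cam); z=d[v,u]
    c=np.array([(u-i['cx'])*z/i['fx'],(v-i['cy'])*z/i['fy'],z]); return np.array(i['R']).T@(c-np.array(i['t']))
def cloud(cam,d):
    i=optics.camera_info(cam); v,u=np.mgrid[:d.shape[0],:d.shape[1]]
    c=np.stack([(u-i['cx'])*d/i['fx'],(v-i['cy'])*d/i['fy'],d],-1); P=(c-np.array(i['t']))@np.array(i['R']); P[d==0]=np.nan; return P
E
python3 - <<'E'
from h import *
s=readout.get_state(); print(s)
for c in ['scene','top']:
    im,d=snap(c,c+'0'); np.save(c+'0.npy',cloud(c,d))
    for l in ['basket_grip','drain_stand','dry_stand','dry_landing','dry_seat','basket_floor','spray_can','grease_jar','bench_brush','catch_left','catch_right']:
        r=nets.landmark_of(c,l); print(c,l,[(np.round(x['location'],3),round(x['p'],2)) for x in r[:2]])
print(readout.get_state()['t'])
E
```

```text
{'t': 0.0, 'q': array([ 7.03237655e+01,  2.01256694e+01,  9.46764547e+01, -4.28164564e-04,
        6.52668720e+01, -4.84762623e+00]), 'joint_velocities': array([-0.06305802, -0.08976697,  0.04482909,  0.01180903,  0.08466127,
       -0.12748508]), 'tau': array([ 6.71760918e-04, -4.97334802e+01, -2.85251552e+01,  6.98763784e-02,
        2.58242298e-02, -8.09358698e-05]), 'eef_pos': array([0.14062375, 0.53135842, 0.21809199]), 'orientation': array([-1.79994557e+02,  6.87821818e-02,  7.51715744e+01]), 'ft_force': array([ 0.27264297, -0.38188772, -0.43778054]), 'ft_torque': array([0.00120182, 0.0253788 , 0.01874679]), 'grip_width': 1.0029343118084844}
scene basket_grip [(array([ 0.581, -0.226,  0.239]), 0.61)]
scene drain_stand [(array([ 0.586, -0.226,  0.004]), 0.75)]
scene dry_stand [(array([0.59 , 0.194, 0.   ]), 0.64)]
scene dry_landing [(array([0.555, 0.183, 0.197]), 0.84)]
scene dry_seat [(array([0.594, 0.193, 0.195]), 0.62), (array([ 0.565, -0.198,  0.092]), 0.6)]
scene basket_floor [(array([ 0.586, -0.224,  0.005]), 0.66), (array([ 0.589, -0.228,  0.091]), 0.64)]
scene spray_can [(array([0.753, 0.011, 0.002]), 0.62), (array([ 0.582, -0.228,  0.242]), 0.37)]
scene grease_jar [(array([ 0.465, -0.006, -0.002]), 0.77), (array([ 0.592, -0.23 ,  0.09 ]), 0.32)]
scene bench_brush [(array([ 0.598, -0.003, -0.   ]), 0.89), (array([ 0.585, -0.227,  0.091]), 0.55)]Traceback (most recent call last):
  File "<stdin>", line 6, in <module>
ValueError: it knows: basket, basket_floor, basket_grip, bearing_ring, bench_brush, bush, collar, drain_stand, dry_landing, dry_seat, dry_stand, grease_jar, spray_can
```

```bash
python3 - <<'E'
from h import *
c='top'
im,d=snap(c,c+'0'); np.save(c+'0.npy',cloud(c,d))
for l in ['basket_grip','drain_stand','dry_stand','dry_landing','dry_seat']:
        r=nets.landmark_of(c,l); print(c,l,[(np.round(x['location'],3),round(x['p'],2)) for x in r[:2]])
print(readout.get_state()['t'])
E
```

```text
top basket_grip [(array([ 0.581, -0.227,  0.237]), 0.73), (array([ 0.609, -0.233,  0.096]), 0.36)]
top drain_stand [(array([ 0.579, -0.224, -0.003]), 0.83)]
top dry_stand [(array([ 0.59 ,  0.197, -0.   ]), 0.69), (array([ 0.598, -0.004,  0.002]), 0.42)]
top dry_landing [(array([0.554, 0.187, 0.198]), 0.77)]
top dry_seat [(array([0.593, 0.192, 0.191]), 0.97), (array([0.589, 0.195, 0.001]), 0.41)]
0.8
```

View pics/scene0.png

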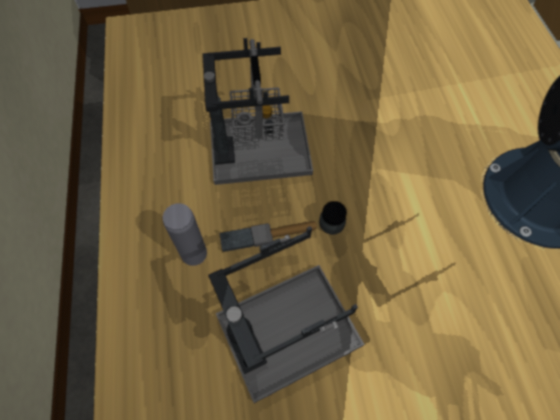

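View pics/top0.png

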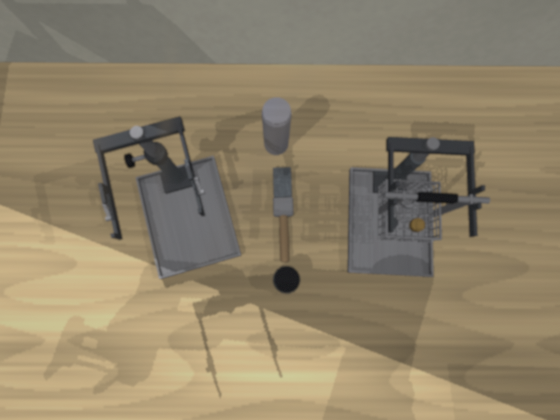

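The scene view shows the robot base on the right, the drain stand with the basket at about (255,110), and the roofed dry stand at about (285,320). The top view has the basket grip at (437,198) and the dry arms from (105,150) to (117,237) and from (183,130) to (203,213), with the stand yawed. Next I measure both stands from the point clouds.

```bash
python3 - <<'E'
import numpy as np, cv2
for c in ['top','scene']:
    P=np.load(c+'0.npy')
    # dry arms: points with z .18-.31, y 0.05..0.35
    Z=P[...,2]
    m=(Z>.17)&(P[...,1]>0.05)&(P[...,1]<.35)&(P[...,0]>.45)&(P[...,0]<.72)
    Q=P[m]; print(c,'dry',len(Q)); h,e=np.histogram(Q[:,2],np.arange(.17,.34,.005)); print([(round(e[i],3),h[i]) for i in range(len(h)) if h[i]])
    np.save(c+'dry.npy',Q)
    m=(Z>.215)&(Z<.3)&(P[...,1]>-.34)&(P[...,1]<-.1)&(P[...,0]>.48)&(P[...,0]<.72)
    Q=P[m]; h,e=np.histogram(Q[:,2],np.arange(.2,.34,.005)); print('drain',[(round(e[i],3),h[i]) for i in range(len(h)) if h[i]])
    g=Q[(abs(Q[:,0]-.582)<.013)&(abs(Q[:,1]+.226)<.1)]
    # grip/bar
    for y in np.arange(-.32,-.14,.01):
        s=g[(g[:,1]>=y)&(g[:,1]<y+.01)]
        if len(s): print(round(y,3),len(s),np.round(s.mean(0),4),round(s[:,2].max(),4), np.round([s[:,0].min(),s[:,0].max()],3))
im=cv2.imread('pics/top0.png'); cv2.imwrite('pics/z1.png',cv2.resize(im[100:290,80:260],None,fx=3.1,fy=3.1,interpolation=cv2.INTER_CUBIC))
im=cv2.imread('pics/scene0.png'); cv2.imwrite('pics/z2.png',cv2.resize(im[215:405,190:380],None,fx=3.1,fy=3.1,interpolation=cv2.INTER_CUBIC))
E
```

```text
top dry 3501
[(np.float64(0.17), np.int64(92)), (np.float64(0.175), np.int64(227)), (np.float64(0.18), np.int64(88)), (np.float64(0.185), np.int64(15)), (np.float64(0.19), np.int64(17)), (np.float64(0.195), np.int64(14)), (np.float64(0.2), np.int64(16)), (np.float64(0.205), np.int64(17)), (np.float64(0.21), np.int64(20)), (np.float64(0.215), np.int64(17)), (np.float64(0.22), np.int64(16)), (np.float64(0.225), np.int64(16)), (np.float64(0.23), np.int64(13)), (np.float64(0.235), np.int64(11)), (np.float64(0.24), np.int64(33)), (np.float64(0.245), np.int64(233)), (np.float64(0.25), np.int64(275)), (np.float64(0.255), np.int64(1533)), (np.float64(0.26), np.int64(476)), (np.float64(0.265), np.int64(105)), (np.float64(0.27), np.int64(68)), (np.float64(0.275), np.int64(123)), (np.float64(0.28), np.int64(76))]
drain [(np.float64(0.215), np.int64(86)), (np.float64(0.22), np.int64(274)), (np.float64(0.225), np.int64(315)), (np.float64(0.23), np.int64(1530)), (np.float64(0.235), np.int64(320)), (np.float64(0.24), np.int64(489)), (np.float64(0.245), np.int64(448)), (np.float64(0.25), np.int64(36
[... 2008 characters left out ...]
2656  0.2443] 0.2461 [0.579 0.587]
-0.26 17 [ 0.5834 -0.254   0.2477] 0.2502 [0.577 0.59 ]
-0.25 28 [ 0.5837 -0.2448  0.2489] 0.251 [0.577 0.59 ]
-0.24 32 [ 0.5857 -0.2362  0.2473] 0.2504 [0.578 0.591]
-0.23 33 [ 0.5841 -0.2254  0.2487] 0.2516 [0.578 0.591]
-0.22 37 [ 0.5862 -0.2153  0.2476] 0.251 [0.579 0.592]
-0.21 39 [ 0.5863 -0.204   0.2472] 0.2504 [0.579 0.593]
-0.2 40 [ 0.5858 -0.1967  0.2441] 0.249 [0.58  0.592]
-0.19 22 [ 0.5868 -0.1854  0.2427] 0.245 [0.582 0.594]
-0.18 46 [ 0.5884 -0.1759  0.2412] 0.2463 [0.581 0.594]
-0.17 109 [ 0.5821 -0.1625  0.2354] 0.251 [0.569 0.595]
-0.16 60 [ 0.5828 -0.1563  0.2383] 0.2517 [0.57  0.595]
-0.15 6 [ 0.5874 -0.1493  0.2409] 0.2428 [0.584 0.592]
```

View pics/z1.png

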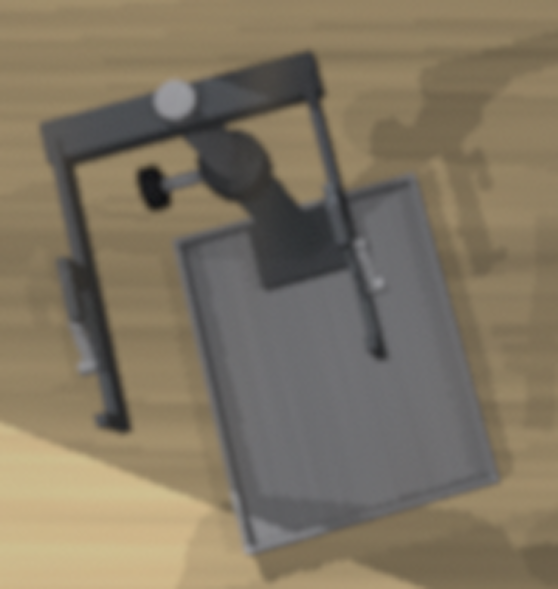

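View pics/z2.png

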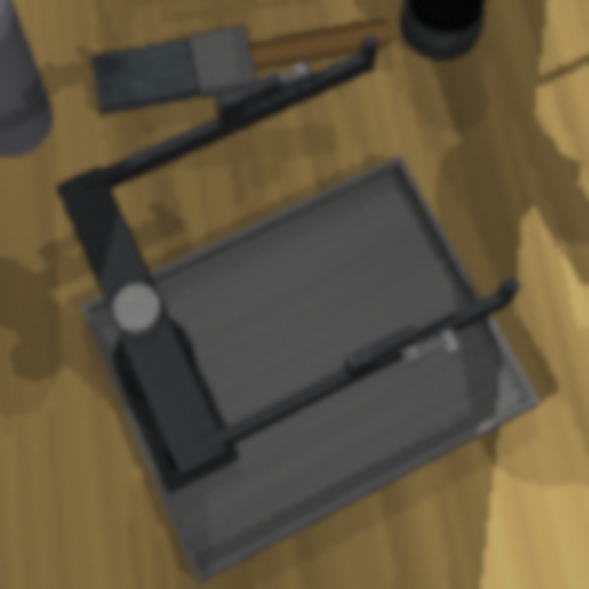

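```bash
python3 - <<'E'
import numpy as np
from scipy.optimize import minimize
for c in ['top','scene']:
    Q=np.load(c+'dry.npy'); Q=Q[Q[:,2]>.238]
    O=np.array([.592,.194])
    # crossbar + arms: find yaw by maximizing number of pts within narrow y bands +-62
    best=None
    for a in np.radians(np.arange(0,30,.25)):
        u=np.array([np.cos(a),np.sin(a)]); v=np.array([-np.sin(a),np.cos(a)])
        xx=(Q[:,:2]-O)@u; yy=(Q[:,:2]-O)@v
        m=(xx<.06)&(xx>-.065)
        for s in np.arange(-.015,.015,.0005):
            n=((abs(abs(yy[m]-s)-.062)<.003)).sum()
            if best is None or n>best[0]: best=(n,a,s)
    n,a,s=best; u=np.array([np.cos(a),np.sin(a)]); v=np.array([-np.sin(a),np.cos(a)])
    O=O+s*v
    xx=(Q[:,:2]-O)@u; yy=(Q[:,:2]-O)@v
    print(c,n,np.degrees(a),s,O)
    print('xrange arms',xx.min(), 'crossbar', np.percentile(xx[abs(yy)<.04],[2,50,98]))
    for sgn in (1,-1):
      for x0 in np.arange(-.07,.08,.004):
        k=(xx>=x0)&(xx<x0+.004)&(abs(sgn*yy-.062)<.016)
        if k.sum(): print(sgn,round(x0,3),k.sum(),'z med/max',np.round(np.median(Q[k,2]),4),np.round(Q[k,2].max(),4),'on arm', np.round(np.median(Q[k&(abs(abs(yy)-.062)<.0025),2]),4),'y',np.round([yy[k].min(),np.median(yy[k]),yy[k].max()],4))
E
```

```text
top 1143 16.75 -0.0004999999999999866 [0.5921441  0.19352121]
xrange arms -0.06060176120417289 crossbar [0.074318   0.08160774 0.09536989]
1 -0.062 34 z med/max 0.262 0.2749 on arm 0.2638 y [0.059  0.061  0.0651]
1 -0.058 29 z med/max 0.2661 0.2755 on arm 0.2661 y [0.0593 0.0602 0.0653]
1 -0.054 17 z med/max 0.2581 0.2607 on arm 0.2581 y [0.0594 0.0601 0.0642]
1 -0.05 22 z med/max 0.2588 0.2632 on arm 0.2588 y [0.0595 0.0603 0.0643]
1 -0.046 19 z med/max 0.2584 0.2623 on arm 0.2584 y [0.0596 0.0603 0.064 ]
1 -0.042 19 z med/max 0.257 0.2616 on arm 0.257 y [0.0598 0.0601 0.0645]
1 -0.038 20 z med/max 0.259 0.262 on arm 0.2594 y [0.0595 0.0602 0.065 ]
1 -0.034 23 z med/max 0.2582 0.2615 on arm 0.2583 y [0.059  0.0605 0.0725]
1 -0.03 35 z med/max 0.2567 0.2608 on arm 0.2579 y [0.0594 0.0629 0.0727]
1 -0.026 32 z med/max 0.2577 0.2612 on arm 0.2588 y [0.0595 0.0637 0.0727]
1 -0.022 32 z med/max 0.2591 0.2615 on arm 0.259 y [0.0594 0.0626 0.0705]
1 -0.018 32 z med/max 0.2601 0.2639 on arm 0.2584 y [0.0595 0.0625 0.07  ]
1 -0.014 46 z med/max 0.2615 0.2795 on arm 0.2596 y [0.0593 0.0636 0.
[... 9398 characters left out ...]
91]
-1 0.046 21 z med/max 0.2575 0.262 on arm 0.2602 y [-0.0641 -0.0598 -0.0588]
-1 0.05 23 z med/max 0.2585 0.2616 on arm 0.2585 y [-0.0647 -0.0599 -0.0594]
-1 0.054 22 z med/max 0.2589 0.2626 on arm 0.2594 y [-0.0643 -0.0602 -0.0591]
-1 0.058 21 z med/max 0.2577 0.2627 on arm 0.2595 y [-0.0646 -0.0599 -0.059 ]
-1 0.062 20 z med/max 0.2582 0.2618 on arm 0.2582 y [-0.0648 -0.0602 -0.0588]
-1 0.066 24 z med/max 0.2588 0.2628 on arm 0.2588 y [-0.0647 -0.0601 -0.0588]
-1 0.07 23 z med/max 0.259 0.2619 on arm 0.2598 y [-0.0638 -0.0599 -0.0588]
-1 0.074 31 z med/max 0.2588 0.2614 on arm 0.2595 y [-0.0665 -0.0593 -0.0462]
-1 0.078 46 z med/max 0.2591 0.262 on arm 0.2605 y [-0.0678 -0.0561 -0.0462]
```

Arm tops on the dry stand come out at about z=0.260–0.261, with the dry frame at about (0.592, 0.1945), yaw 16.75°. The grip is at about (0.583, −0.2285, 0.240), with the bar yawed about −2.3°.

```bash
cat > d.py <<'E'
import sys
from h import *
from scipy.spatial.transform import Rotation as R
# usage: d.py x y z yaw  -> delta in tool frame ; z is the TCP z
s=readout.get_state(); Rm=R.from_euler('xyz',s['orientation'],degrees=True)
print('t',round(s['t'],2),'pos',np.round(s['eef_pos'],4),'rpy',np.round(s['orientation'],2),'F',np.round(s['ft_force'],1),'T',np.round(s['ft_torque'],2),'w',round(s['grip_width'],3))
a=list(map(float,sys.argv[1:]))
if a:
    dl=Rm.inv().apply(np.array(a[:3])-s['eef_pos']); print('delta tool',np.round(dl,4),'turn',round(-(a[3]-s['orientation'][2]),2))
E
python3 d.py 0.583 -0.2285 0.33 -2.3
```

```text
t 0.8 pos [0.1407 0.5317 0.2186] rpy [-180.      0.     75.17] F [-0.8 -0.4  0.3] T [-0.01 -0.   -0.03] w 0.999
delta tool [-0.6217  0.6221 -0.1114] turn 77.47
```

>>> jog_arm(
  deltas="0.093 -0.02 0.02 -0.03 6; 0.093 -0.045 0.045 -0.06 12; 0.093 -0.07 0.07 -0.09 18; 0.093 -0.095 0.095 -0.11 24; 0.093 -0.12 0.12 -0.12 30",
)

```text
t: 1.22
eef_pos: [0.2251, 0.3867, 0.34]
orientation: [-180.0, -0.2, 44.9]
ft_force: [1.4, 1.1, 0.6]
grip_width: 1.003
```

```bash
python3 d.py 0.583 -0.2285 0.33 -2.3
```

```text
t 1.22 pos [0.2251 0.3867 0.34  ] rpy [-1.7997e+02 -1.7000e-01  4.4930e+01] F [1.4 1.1 0.6] T [-0.03  0.05  0.01] w 1.003
delta tool [-0.1812  0.6884  0.0091] turn 47.23
```

>>> jog_arm(
  deltas="0.093 -0.01 0.038 0 6; 0.093 -0.02 0.076 0 12; 0.093 -0.03 0.114 0 18; 0.093 -0.04 0.152 0 24; 0.093 -0.05 0.19 0 30",
)

```text
t: 1.63
eef_pos: [0.3245, 0.2163, 0.338]
orientation: [-180.0, -0.1, 14.9]
ft_force: [1.6, 0.1, -0.2]
grip_width: 1.0
```

```bash
python3 d.py 0.583 -0.2285 0.33 -2.3
```

```text
t 1.63 pos [0.3245 0.2163 0.338 ] rpy [-1.7999e+02 -5.0000e-02  1.4890e+01] F [ 1.6  0.1 -0.2] T [-0.04  0.1  -0.04] w 1.0
delta tool [0.1355 0.4963 0.008 ] turn 17.19
```

>>> jog_arm(
  deltas="0.093 0.01 0.038 0 4; 0.093 0.02 0.076 0 8; 0.093 0.03 0.114 0 12; 0.093 0.04 0.152 0 15; 0.093 0.05 0.19 0 17",
)

```text
t: 2.05
eef_pos: [0.4226, 0.0457, 0.3379]
orientation: [-180.0, -0.0, -2.0]
ft_force: [0.1, 1.3, 0.3]
grip_width: 1.002
```

```bash
python3 d.py 0.583 -0.2285 0.33 -2.3
```

```text
t 2.05 pos [0.4226 0.0457 0.3379] rpy [-1.80e+02 -4.00e-02 -2.01e+00] F [0.1 1.3 0.3] T [-0.03  0.07  0.02] w 1.002
delta tool [0.17   0.2685 0.008 ] turn 0.29
```

>>> jog_arm(
  deltas="0.093 0.02 0.03 0 0.3; 0.093 0.04 0.062 0 0.3; 0.093 0.06 0.094 0 0.3; 0.093 0.08 0.126 0 0.3; 0.093 0.1 0.158 0 0.3",
)

```text
t: 2.47
eef_pos: [0.5175, -0.1153, 0.3377]
orientation: [180.0, -0.0, -2.1]
ft_force: [0.3, -0.2, 0.1]
grip_width: 1.002
```

>>> jog_arm(
  deltas="0.093 0.02 0.033 0 0; 0.093 0.04 0.066 0 0; 0.093 0.06 0.095 0 0; 0.093 0.07 0.111 0 0; 0.093 0.07 0.111 0 0",
)

```text
t: 2.88
eef_pos: [0.5836, -0.2299, 0.3363]
orientation: [-180.0, 0.1, -2.3]
ft_force: [-0.1, -0.3, -0.5]
grip_width: 1.003
```

```bash
python3 d.py 0.583 -0.2285 0.33 -2.3; python3 - <<'E'
from h import *
im,d=snap('wrist','w1'); P=cloud('wrist',d); np.save('w1.npy',P)
r=nets.landmark_of('wrist','basket_grip'); print([(np.round(x['location'],4),round(x['p'],2)) for x in r[:2]])
r=nets.trace('wrist','basket_grip'); print(len(r))
if r:
    m=r[0]['mask']; Q=P[m]; Q=Q[~np.isnan(Q[:,0])]; print(m.sum(),np.nanpercentile(Q,[2,50,98],axis=0))
E
```

```text
t 2.88 pos [ 0.5836 -0.2299  0.3363] rpy [-1.80e+02  7.00e-02 -2.27e+00] F [-0.1 -0.3 -0.5] T [-0.07  0.09  0.03] w 1.003
delta tool [-0.0007 -0.0014  0.0063] turn 0.03
[(array([ 0.5822, -0.226 ,  0.2381]), 0.95)]
1
7835 [[ 0.53459231 -0.30261599  0.00422399]
 [ 0.58440114 -0.22506133  0.1424141 ]
 [ 0.63709231 -0.15486769  0.24974023]]
```

View pics/w1.png

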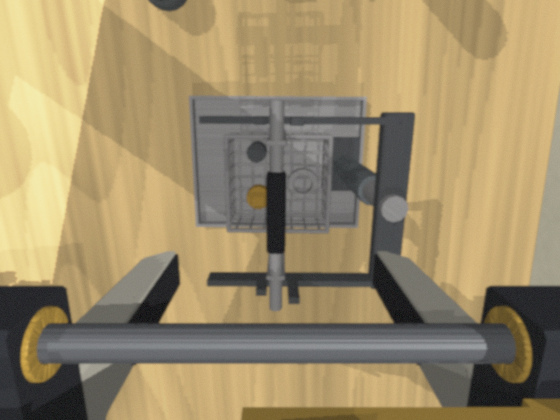

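The wrist view shows the bar upright at column 276, rows 100–308, with the grip in rows 172–252. The bush, ring and collar are in the basket.

```bash
python3 - <<'E'
import numpy as np
P=np.load('w1.npy')
for v in (108,140,160,175,190,212,230,248,260,300):
    r=P[v,255:300]; k=r[:,2]>.232
    print(v,np.round(r[k].mean(0),4),np.round([r[k,0].min(),r[k,0].max(),r[k,2].max()],4))
k=(P[:,276,2]>.247); k[:165]=0;k[260:]=0; print(np.round(P[k,276,1].min(),4),np.round(P[k,276,1].max(),4))
k=(P[:,276,2]>.239); print(np.round(P[k,276,1].min(),4),np.round(P[k,276,1].max(),4))
# arms of drain: y of arms
for u in (220,240,340,350): 
    c=P[:,u]; k=(c[:,2]>.215); print(u,np.round(c[k][:,0].mean(),3),np.round(np.sort(c[k][:,1]),3)[[0,-1]])
E
```

```text
108 [ 0.5873 -0.1534  0.2439] [0.5826 0.592  0.246 ]
140 [ 0.5862 -0.1743  0.2446] [0.5797 0.5926 0.2457]
160 [ 0.5856 -0.1879  0.2438] [0.5811 0.5901 0.2457]
175 [ 0.5853 -0.1976  0.248 ] [0.5787 0.5918 0.2495]
190 [ 0.5849 -0.208   0.2487] [0.5782 0.5915 0.2509]
212 [ 0.5842 -0.2238  0.2487] [0.5775 0.591  0.2507]
230 [ 0.5834 -0.2369  0.249 ] [0.5769 0.5898 0.2506]
248 [ 0.5828 -0.2507  0.2487] [0.5762 0.5893 0.2502]
260 [ 0.5824 -0.2621  0.2437] [0.5779 0.5868 0.245 ]
300 [ 0.5872 -0.2906  0.2522] [0.5764 0.5979 0.2635]
-0.2546 -0.197
-0.3036 -0.1483
220 0.563 [-0.285 -0.157]
240 0.571 [-0.286 -0.158]
340 0.608 [-0.289 -0.161]
350 0.612 [-0.29  -0.161]
```

>>> jog_arm(
  deltas="0.093 0.0005 -0.004 0.025 0; 0.093 0.0005 -0.004 0.055 0; 0.093 0.0005 -0.004 0.085 0; 0.093 0.0005 -0.004 0.105 0; 0.093 0.0005 -0.004 0.115 0",
  newtons=40,
)

```text
t: 3.45
eef_pos: [0.5822, -0.2212, 0.2205]
orientation: [-179.9, 0.2, -2.1]
ft_force: [0.4, -0.1, 0.1]
grip_width: 0.999
```

```bash
python3 d.py 0.584 -0.226 0.221 -2.3
```

```text
t 3.45 pos [ 0.5822 -0.2212  0.2205] rpy [-1.7992e+02  1.7000e-01 -2.0600e+00] F [ 0.4 -0.1  0.1] T [-0.07  0.11 -0.01] w 0.999
delta tool [ 0.002   0.0047 -0.0006] turn 0.24
```

>>> jog_arm(
  deltas="0.093 0 0 0 0; 0.093 0 0 0 0",
)

```text
t: 3.62
eef_pos: [0.5837, -0.2225, 0.2238]
orientation: [180.0, -0.1, -2.1]
ft_force: [-0.0, -0.2, 0.3]
grip_width: 0.996
```

```bash
python3 d.py 0.584 -0.226 0.221 -2.3
```

```text
t 3.62 pos [ 0.5837 -0.2225  0.2238] rpy [ 1.7998e+02 -6.0000e-02 -2.0900e+00] F [-0.  -0.2  0.3] T [-0.11  0.05 -0.  ] w 0.996
delta tool [0.0004 0.0035 0.0028] turn 0.21
```

>>> jog_arm(
  deltas="0.093 0 0.0035 0.003 0.2; 0.05 0 0.0035 0.003 0.2; 0.02 0 0.0035 0.003 0.2; 0 0 0.0035 0.003 0.2; 0 0 0.0035 0.003 0.2",
  newtons=40,
)

```text
t: 4.03
eef_pos: [0.5834, -0.2265, 0.2201]
orientation: [180.0, -0.0, -2.3]
ft_force: [-0.1, 0.5, -0.7]
grip_width: 0.763
```

>>> jog_arm(
  deltas="0 0 0 0 0; 0 0 0 0 0; 0 0 0 0 0; 0 0 0 0 0; 0 0 0 0 0",
)

```text
t: 4.45
eef_pos: [0.5833, -0.2264, 0.2196]
orientation: [-180.0, 0.0, -2.3]
ft_force: [-0.6, -0.3, -0.1]
grip_width: 0.403
```

```bash
python3 d.py 0.584 -0.226 0.221 -2.3
```

```text
t 4.45 pos [ 0.5833 -0.2264  0.2196] rpy [-180.      0.     -2.33] F [-0.6 -0.3 -0.1] T [-0.08  0.01 -0.02] w 0.403
delta tool [ 0.0007 -0.0004 -0.0014] turn -0.03
```

>>> jog_arm(
  deltas="0 0 0 0 0; 0 0 0 0 0; 0 0 0 0 0; 0 0 0 0 0; 0 0 0 0 0",
)

```text
t: 4.87
eef_pos: [0.5834, -0.2264, 0.2197]
orientation: [180.0, -0.0, -2.3]
ft_force: [-0.4, -0.7, -1.4]
grip_width: 0.148
```

>>> jog_arm(
  deltas="0 0 0 0 0; 0 0 0 0 0; 0 0 0 0 0",
)

```text
t: 5.12
eef_pos: [0.5834, -0.2264, 0.2197]
orientation: [180.0, -0.0, -2.3]
ft_force: [1.7, -0.4, -0.3]
grip_width: 0.149
```

```bash
python3 d.py
```

```text
t 5.12 pos [ 0.5834 -0.2264  0.2197] rpy [ 1.80e+02 -1.00e-02 -2.33e+00] F [ 1.7 -0.4 -0.3] T [-0.09 -0.06  0.04] w 0.149
```

The jaws stopped at 14 mm, so they hold the grip. Lifting now.

>>> jog_arm(
  deltas="0 0 0 -0.002 0; 0 0 0 -0.006 0; 0 0 0 -0.012 0; 0 0 0 -0.018 0; 0 0 0 -0.024 0",
)

```text
t: 5.53
eef_pos: [0.5833, -0.2264, 0.2444]
orientation: [-180.0, -0.0, -2.3]
ft_force: [-0.3, -0.2, -4.4]
grip_width: 0.145
```

>>> jog_arm(
  deltas="0 0 0 -0.008 0; 0 0 0 -0.016 0; 0 0 0 -0.024 0; 0 0 0 -0.031 0; 0 0 0 -0.036 0",
)

```text
t: 5.95
eef_pos: [0.5835, -0.2265, 0.2809]
orientation: [180.0, -0.1, -2.3]
ft_force: [0.2, -1.0, -4.4]
grip_width: 0.146
```

>>> jog_arm(
  deltas="0 0 0 -0.003 0; 0 0 0 -0.005 0; 0 0 0 -0.005 0; 0 0 0 -0.005 0",
)

```text
t: 6.28
eef_pos: [0.5832, -0.2264, 0.2844]
orientation: [-180.0, 0.0, -2.3]
ft_force: [-0.9, -0.4, -4.8]
grip_width: 0.148
```

```bash
python3 d.py 0.455 -0.226 0.285 -2.3; python3 - <<'E'
from h import *
im,d=snap('wrist','w2')
E
```

```text
t 6.28 pos [ 0.5832 -0.2264  0.2844] rpy [-1.7999e+02  2.0000e-02 -2.3300e+00] F [-0.9 -0.4 -4.8] T [-0.03  0.06 -0.02] w 0.148
delta tool [-0.1281  0.0049 -0.0006] turn -0.03
```

View pics/w2.png

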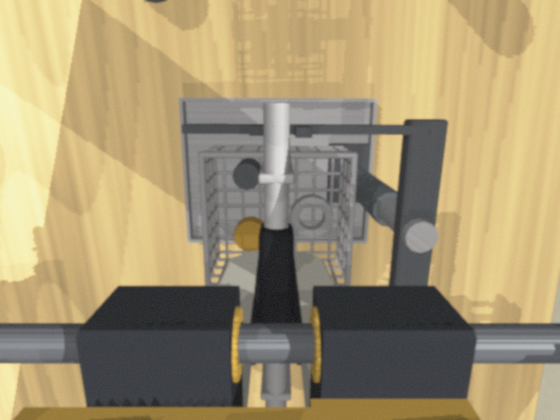

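The basket is lifted, weighs about 4.6 N, hangs level, and all three parts are visible. Drawing it out in −x.

>>> jog_arm(
  deltas="0 -0.002 0 0 0; 0 -0.006 0 0 0; 0 -0.012 0 0 0; 0 -0.02 0 0 0; 0 -0.03 0 0 0",
)

```text
t: 6.75
eef_pos: [0.5526, -0.2251, 0.2845]
orientation: [-180.0, 0.0, -2.3]
ft_force: [-0.3, 0.7, -4.9]
grip_width: 0.147
```

>>> jog_arm(
  deltas="0 -0.01 0 0 0; 0 -0.021 0 0 0; 0 -0.032 0 0 0; 0 -0.043 0 0 0; 0 -0.054 0 0 0",
)

```text
t: 7.17
eef_pos: [0.4981, -0.2229, 0.2848]
orientation: [180.0, -0.0, -2.3]
ft_force: [-0.7, -0.0, -3.6]
grip_width: 0.148
```

>>> jog_arm(
  deltas="0 -0.011 0 -0.001 0; 0 -0.021 0 -0.002 0; 0 -0.030 -0.003 -0.004 0; 0 -0.037 -0.008 -0.006 0; 0 -0.042 -0.015 -0.008 0",
)

```text
t: 7.58
eef_pos: [0.4572, -0.206, 0.293]
orientation: [180.0, -0.0, -2.4]
ft_force: [-0.2, 0.6, -4.5]
grip_width: 0.147
```

```bash
python3 d.py 0.463 0.156 0.295 16.75
```

```text
t 7.58 pos [ 0.4572 -0.206   0.293 ] rpy [ 1.7999e+02 -1.0000e-02 -2.3600e+00] F [-0.2  0.6 -4.5] T [-0.01  0.01  0.04] w 0.147
delta tool [-0.0092 -0.3619 -0.002 ] turn -19.11
```

>>> jog_arm(
  deltas="0 0 -0.011 0 0; 0 0 -0.024 0 0; 0 0 -0.039 0 -0.5; 0 0 -0.054 0 -1; 0 0 -0.07 0 -2",
)

```text
t: 8.0
eef_pos: [0.4611, -0.1346, 0.2926]
orientation: [-180.0, -0.0, -0.3]
ft_force: [0.4, 0.0, -4.1]
grip_width: 0.148
```

>>> jog_arm(
  deltas="0 0 -0.016 0 -1; 0 0 -0.032 0 -2; 0 0 -0.048 0 -3; 0 0 -0.064 0 -4; 0 0 -0.08 0 -5",
)

```text
t: 8.42
eef_pos: [0.4614, -0.0543, 0.2926]
orientation: [-180.0, -0.0, 4.8]
ft_force: [0.9, 0.2, -5.3]
grip_width: 0.143
```

```bash
python3 d.py 0.463 0.156 0.295 16.75
```

```text
t 8.42 pos [ 0.4614 -0.0543  0.2926] rpy [-179.99   -0.      4.77] F [ 0.9  0.2 -5.3] T [-0.07  0.09  0.04] w 0.143
delta tool [ 0.0191 -0.2095 -0.0024] turn -11.98
```

>>> jog_arm(
  deltas="0 0.002 -0.016 0 -1; 0 0.004 -0.032 0 -2; 0 0.006 -0.048 0 -3; 0 0.008 -0.064 0 -4; 0 0.01 -0.08 0 -5",
)

```text
t: 8.83
eef_pos: [0.4646, 0.0262, 0.2926]
orientation: [-180.0, 0.0, 9.8]
ft_force: [0.3, -0.7, -4.5]
grip_width: 0.146
```

```bash
python3 d.py 0.463 0.156 0.295 16.75
```

```text
t 8.83 pos [0.4646 0.0262 0.2926] rpy [-179.98    0.      9.77] F [ 0.3 -0.7 -4.5] T [-0.09  0.04 -0.03] w 0.146
delta tool [ 0.0204 -0.1281 -0.0024] turn -6.98
```

>>> jog_arm(
  deltas="0 0.002 -0.016 0 -1.5; 0 0.005 -0.032 0 -3; 0 0.008 -0.048 0 -4.5; 0 0.01 -0.064 0 -6; 0 0.013 -0.08 0 -7",
)

```text
t: 9.25
eef_pos: [0.4637, 0.1073, 0.2926]
orientation: [-180.0, 0.0, 16.8]
ft_force: [0.7, -0.3, -5.0]
grip_width: 0.147
```

```bash
python3 d.py 0.463 0.156 0.295 16.75
```

```text
t 9.25 pos [0.4637 0.1073 0.2926] rpy [-1.7998e+02  1.0000e-02  1.6810e+01] F [ 0.7 -0.3 -5. ] T [-0.09 -0.04  0.05] w 0.147
delta tool [ 0.0134 -0.0468 -0.0024] turn 0.06
```

>>> jog_arm(
  deltas="0 0.004 -0.014 0 0; 0 0.007 -0.026 0 0; 0 0.01 -0.036 0 0; 0 0.012 -0.043 0 0; 0 0.013 -0.047 0 0",
)

```text
t: 9.67
eef_pos: [0.4629, 0.1553, 0.2926]
orientation: [-180.0, 0.0, 16.7]
ft_force: [0.4, -0.2, -4.6]
grip_width: 0.144
```

>>> jog_arm(
  deltas="0 0 0 0 0; 0 0 0 0 0",
)

```text
t: 9.83
eef_pos: [0.4631, 0.154, 0.2926]
orientation: [180.0, 0.0, 16.7]
ft_force: [0.5, -0.6, -5.6]
grip_width: 0.148
```

```bash
python3 - <<'E'
from h import *
for c in ('wrist','top'):
    im,d=snap(c,c+'3'); np.save(c+'3.npy',cloud(c,d))
E
python3 d.py
```

```text
t 9.93 pos [0.4632 0.1536 0.2927] rpy [179.99   0.    16.64] F [ 0.1  0.  -3.6] T [-0.05  0.07  0.05] w 0.147
```

View pics/wrist3.png

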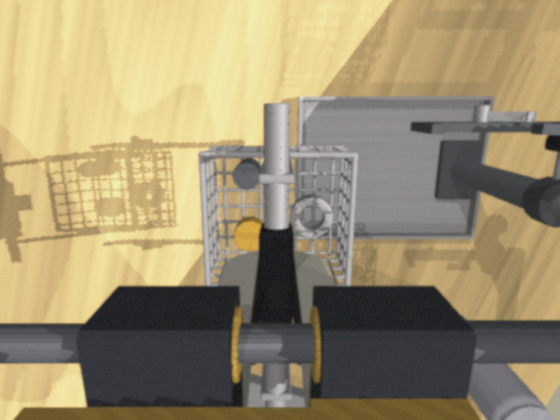

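View pics/top3.png

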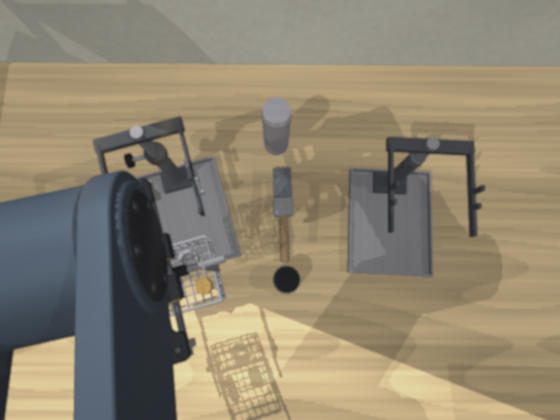

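The wrist view shows the level basket with its three parts. The left hook arm runs along row 127, columns 412–560, clear of the basket. The top view shows nothing disturbed. I check the left arm's offset from the wrist cloud.

```bash
python3 - <<'E'
import numpy as np
P=np.load('wrist3.npy')
a=np.radians(16.75);u=np.array([np.cos(a),np.sin(a)]);v=np.array([-u[1],u[0]])
for O in ([.592,.1945],):
    for c in range(415,500,8):
        q=P[105:145,c]; k=(q[:,2]>.225)&(q[:,2]<.3); q=q[k]
        print(c,np.round((q[:,:2]-O)@u,4).mean().round(4),np.round(((q[:,:2]-O)@v)[[0,-1]],4),np.round(np.median(q[:,2]),4),q[:,2].max().round(4))
# bar in same picture
for r in (112,140,165):
    q=P[r,260:296];k=q[:,2]>.295;q=q[k];print(r,((q[:,:2]-O)@u).mean().round(4),((q[:,:2]-O)@v).mean().round(4),q[:,2].max().round(4))
q=P[95:170,276]; k=q[:,2]>.3; print('bar end y',((q[k][:,:2]-O)@v).max())
t=np.array([.4632,.1536])-O; print('tcp',t@u,t@v)
E
```

```text
415 -0.059 [0.065  0.0603] 0.2527 0.2541
423 -0.0588 [0.0652 0.0604] 0.2639 0.2653
431 -0.0583 [0.0652 0.0605] 0.274 0.2746
439 -0.0548 [0.0651 0.0606] 0.275 0.2758
447 -0.0453 [0.0651 0.0601] 0.2606 0.2621
455 -0.0413 [0.0651 0.0601] 0.2609 0.2625
463 -0.037 [0.0651 0.0602] 0.2604 0.2629
471 -0.0327 [0.0651 0.0601] 0.2602 0.2613
479 -0.0283 [0.0736 0.0601] 0.2577 0.2614
487 -0.0246 [0.0736 0.0601] 0.2587 0.2619
495 -0.0207 [0.0706 0.0601] 0.2599 0.2618
112 -0.1335 0.0708 0.3188
140 -0.1337 0.0607 0.3187
165 -0.1339 0.0513 0.3186
bar end y 0.07389961086285925
tcp -0.13512241863834432 -0.0020449893212462333
```

>>> jog_arm(
  deltas="0 0.003 0 0 0; 0 0.008 -0.001 0 0; 0 0.016 -0.002 0 0; 0 0.025 -0.003 0 -0.1; 0 0.035 -0.003 0 -0.1",
)

```text
t: 10.35
eef_pos: [0.4968, 0.1673, 0.2927]
orientation: [-180.0, -0.0, 16.8]
ft_force: [0.7, -0.4, -4.4]
grip_width: 0.147
```

>>> jog_arm(
  deltas="0 0.011 0 0 0; 0 0.022 0 0 0; 0 0.033 0 0 0; 0 0.043 0 0 0; 0 0.052 0 0 0",
)

```text
t: 10.77
eef_pos: [0.5469, 0.1823, 0.2923]
orientation: [-180.0, 0.0, 16.8]
ft_force: [-0.7, 0.1, -4.0]
grip_width: 0.145
```

>>> jog_arm(
  deltas="0 0.005 0 0 0; 0 0.007 0 0 0; 0 0.008 0 0 0; 0 0.008 0 0 0",
)

```text
t: 11.1
eef_pos: [0.5532, 0.1842, 0.2926]
orientation: [-180.0, 0.0, 16.8]
ft_force: [0.6, -0.4, -4.6]
grip_width: 0.14
```

```bash
cat >> d.py <<'E'
u=np.array([np.cos(np.radians(16.75)),np.sin(np.radians(16.75))]); t=s['eef_pos'][:2]-[.592,.1945]
print('dry frame x,y',np.round([t@u,t@[-u[1],u[0]]],4), 'F along',np.round([s['ft_force'][:2]@u,s['ft_force'][:2]@[-u[1],u[0]]],1))
E
python3 d.py; python3 - <<'E'
from h import *
for c in ('wrist','scene'):
    im,d=snap(c,c+'4'); np.save(c+'4.npy',cloud(c,d))
E
```

```text
t 11.1 pos [0.5532 0.1842 0.2926] rpy [-1.800e+02  1.000e-02  1.677e+01] F [ 0.6 -0.4 -4.6] T [-0.06  0.08  0.01] w 0.14
dry frame x,y [-0.0401  0.0013] F along [ 0.5 -0.5]
```

View pics/wrist4.png

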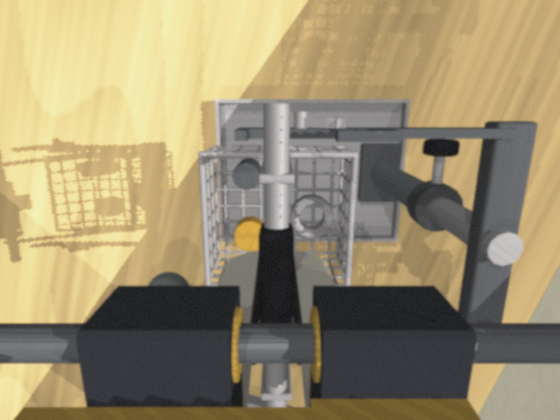

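View pics/scene4.png

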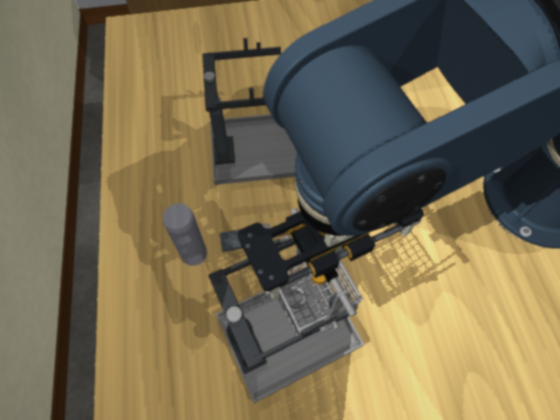

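The bar (columns 264–290) sits between the lip (about 240) and the catch (about 302), level. Lowering it to feel for the arms.

>>> jog_arm(
  deltas="0 0 0 0.004 0; 0 0 0 0.012 0; 0 0 0 0.022 0; 0 0 0 0.031 0; 0 0 0 0.037 0",
)

```text
t: 11.62
eef_pos: [0.5526, 0.184, 0.2538]
orientation: [-180.0, 0.1, 16.8]
ft_force: [-0.5, -0.2, -4.6]
grip_width: 0.141
```

>>> jog_arm(
  deltas="0 0 0 0.003 0; 0 0 0 0.004 0; 0 0 0 0.005 0; 0 0 0 0.006 0; 0 0 0 0.006 0",
)

```text
t: 12.03
eef_pos: [0.5533, 0.1843, 0.2498]
orientation: [180.0, -0.0, 16.8]
ft_force: [-0.3, 0.1, -4.8]
grip_width: 0.146
```

```bash
python3 d.py
```

```text
t 12.03 pos [0.5533 0.1843 0.2498] rpy [ 1.800e+02 -2.000e-02  1.678e+01] F [-0.3  0.1 -4.8] T [-0.01  0.11 -0.01] w 0.146
dry frame x,y [-0.04    0.0014] F along [-0.3  0.2]
```

>>> jog_arm(
  deltas="0 0 0 0.001 0; 0 0 0 0.0015 0; 0 0 0 0.002 0; 0 0 0 0.0025 0; 0 0 0 0.0025 0",
)

```text
t: 12.45
eef_pos: [0.5532, 0.1842, 0.2471]
orientation: [-180.0, 0.0, 16.8]
ft_force: [-0.4, 0.8, -4.1]
grip_width: 0.144
```

>>> jog_arm(
  deltas="0 0 0 0.0005 0; 0 0 0 0.001 0; 0 0 0 0.001 0",
)

```text
t: 12.7
eef_pos: [0.5532, 0.1842, 0.246]
orientation: [-180.0, 0.0, 16.8]
ft_force: [0.0, -0.4, -4.4]
grip_width: 0.151
```

>>> jog_arm(
  deltas="0 0 0 0.0005 0; 0 0 0 0.0005 0; 0 0 0 0.0005 0",
)

```text
t: 12.95
eef_pos: [0.5533, 0.1842, 0.2457]
orientation: [-180.0, -0.0, 16.8]
ft_force: [0.0, -0.8, -4.2]
grip_width: 0.145
```

>>> jog_arm(
  deltas="0 0 0 0.0005 0; 0 0 0 0.0005 0; 0 0 0 0.0005 0",
)

```text
t: 13.2
eef_pos: [0.5533, 0.1843, 0.2455]
orientation: [180.0, -0.0, 16.8]
ft_force: [-1.6, -0.9, -0.1]
grip_width: 0.152
```

>>> jog_arm(
  deltas="0 0 0 0.0005 0; 0 0 0 0.0005 0; 0 0 0 0.0005 0",
)

```text
t: 13.45
eef_pos: [0.5534, 0.1843, 0.2454]
orientation: [180.0, -0.0, 16.8]
ft_force: [-3.3, -0.7, 5.7]
grip_width: 0.145
```

Contact felt at TCP z≈0.2455, so the arms are at about 0.2605, which agrees with the camera. Easing the load off, then sliding in.

>>> jog_arm(
  deltas="0 0 0 -0.0005 0; 0 0.001 0 -0.0005 0; 0 0.003 0 -0.0005 0; 0 0.006 0 -0.0005 0; 0 0.008 0 -0.0005 0",
)

```text
t: 13.87
eef_pos: [0.5607, 0.1865, 0.2454]
orientation: [180.0, 0.1, 16.8]
ft_force: [-6.5, -2.0, 5.5]
grip_width: 0.148
```

```bash
python3 d.py
```

```text
t 13.87 pos [0.5607 0.1865 0.2454] rpy [1.800e+02 6.000e-02 1.677e+01] F [-6.5 -2.   5.5] T [-0.39  1.05  0.04] w 0.148
dry frame x,y [-0.0323  0.0013] F along [-6.8 -0. ]
```

>>> jog_arm(
  deltas="0 0 0 -0.0005 0; 0 0 0 -0.0005 0; 0 0.001 0 -0.0005 0; 0 0.002 0 -0.0005 0",
)

```text
t: 14.2
eef_pos: [0.5625, 0.187, 0.2455]
orientation: [180.0, 0.1, 16.8]
ft_force: [-2.4, -0.6, 1.1]
grip_width: 0.147
```

```bash
python3 d.py
```

```text
t 14.2 pos [0.5625 0.187  0.2455] rpy [1.800e+02 6.000e-02 1.678e+01] F [-2.4 -0.6  1.1] T [-0.23  0.57 -0.01] w 0.147
dry frame x,y [-0.0304  0.0013] F along [-2.5  0.1]
```

>>> jog_arm(
  deltas="0 0.001 0 0 0; 0 0.002 0 0 0; 0 0.003 0 0 0; 0 0.004 0 0 0; 0 0.005 0 0 0",
)

```text
t: 14.62
eef_pos: [0.5677, 0.1886, 0.2456]
orientation: [-180.0, 0.0, 16.8]
ft_force: [-1.8, -0.9, -0.0]
grip_width: 0.144
```

>>> jog_arm(
  deltas="0 0.001 0 0 0; 0 0.002 0 0 0; 0 0.003 0 0 0; 0 0.004 0 0 0",
)

```text
t: 14.95
eef_pos: [0.5715, 0.1897, 0.2456]
orientation: [180.0, 0.0, 16.8]
ft_force: [-4.3, -2.2, 1.0]
grip_width: 0.149
```

```bash
python3 d.py
```

```text
t 14.95 pos [0.5715 0.1897 0.2456] rpy [1.800e+02 1.000e-02 1.677e+01] F [-4.3 -2.2  1. ] T [-0.28  0.79  0.03] w 0.149
dry frame x,y [-0.021   0.0013] F along [-4.8 -0.9]
```

>>> jog_arm(
  deltas="0 0.001 0 0 0; 0 0.002 0 0 0; 0 0.003 0 0 0; 0 0.004 0 0 0; 0 0.005 0 0 0",
)

```text
t: 15.37
eef_pos: [0.5755, 0.191, 0.2457]
orientation: [-180.0, 0.1, 16.8]
ft_force: [-6.8, -1.7, 1.2]
grip_width: 0.149
```

>>> jog_arm(
  deltas="0 0.001 0 0 0; 0 0.002 0 0 0; 0 0.003 0 0 0; 0 0.004 0 0 0",
)

```text
t: 15.7
eef_pos: [0.5796, 0.1922, 0.2457]
orientation: [-180.0, 0.1, 16.8]
ft_force: [-6.4, -1.6, 1.3]
grip_width: 0.149
```

```bash
python3 d.py
```

```text
t 15.7 pos [0.5796 0.1922 0.2457] rpy [-1.800e+02  8.000e-02  1.677e+01] F [-6.4 -1.6  1.3] T [-0.3   0.98 -0.05] w 0.149
dry frame x,y [-0.0125  0.0014] F along [-6.5  0.3]
```

>>> jog_arm(
  deltas="0 0.001 0 0 0; 0 0.002 0 0 0; 0 0.003 0 0 0; 0 0.004 0 0 0; 0 0.005 0 0 0",
)

```text
t: 16.12
eef_pos: [0.5844, 0.1936, 0.2457]
orientation: [-180.0, 0.1, 16.8]
ft_force: [-4.4, -1.2, 1.3]
grip_width: 0.15
```

>>> jog_arm(
  deltas="0 0.001 0 0 0; 0 0.002 0 0 0; 0 0.003 0 0 0",
)

```text
t: 16.37
eef_pos: [0.588, 0.1947, 0.2459]
orientation: [180.0, -0.0, 16.8]
ft_force: [-2.4, -0.8, 1.1]
grip_width: 0.147
```

```bash
python3 d.py
```

```text
t 16.37 pos [0.588  0.1947 0.2459] rpy [ 1.800e+02 -3.000e-02  1.677e+01] F [-2.4 -0.8  1.1] T [-0.2   0.38  0.01] w 0.147
dry frame x,y [-0.0038  0.0013] F along [-2.5 -0. ]
```

>>> jog_arm(
  deltas="0 0.0005 0 0 0; 0 0.001 0 0 0; 0 0.0015 0 0 0; 0 0.0015 0 0 0",
)

```text
t: 16.7
eef_pos: [0.5896, 0.1952, 0.2459]
orientation: [180.0, -0.1, 16.8]
ft_force: [-0.1, 0.9, 1.8]
grip_width: 0.145
```

>>> jog_arm(
  deltas="0 0.0005 0 0 0; 0 0.001 0 0 0; 0 0.001 0 0 0",
)

```text
t: 16.95
eef_pos: [0.5907, 0.1955, 0.2459]
orientation: [180.0, -0.1, 16.8]
ft_force: [3.2, 0.3, 2.2]
grip_width: 0.148
```

```bash
python3 d.py
```

```text
t 16.95 pos [0.5907 0.1955 0.2459] rpy [ 1.800e+02 -9.000e-02  1.677e+01] F [3.2 0.3 2.2] T [ 0.08 -0.42 -0.09] w 0.148
dry frame x,y [-0.001   0.0013] F along [ 3.1 -0.6]
```

>>> jog_arm(
  deltas="0 0.0005 0 0 0; 0 0.001 0 0 0; 0 0.001 0 0 0; 0 0.001 0 0 0",
)

```text
t: 17.28
eef_pos: [0.591, 0.1956, 0.2455]
orientation: [180.0, 0.0, 16.8]
ft_force: [-0.6, 0.2, -0.1]
grip_width: 0.143
```

```bash
python3 d.py
```

```text
t 17.28 pos [0.591  0.1956 0.2455] rpy [1.800e+02 2.000e-02 1.677e+01] F [-0.6  0.2 -0.1] T [-0.06 -0.07  0.08] w 0.143
dry frame x,y [-0.0007  0.0013] F along [-0.5  0.3]
```

>>> jog_arm(
  deltas="0 0.0005 0 0 0; 0 0.001 0 0 0; 0 0.001 0 0 0; 0 0.001 0 0 0",
)

```text
t: 17.62
eef_pos: [0.5917, 0.1958, 0.2455]
orientation: [-180.0, 0.1, 16.8]
ft_force: [-3.0, -1.5, 1.9]
grip_width: 0.148
```

```bash
python3 d.py; python3 - <<'E'
from h import *
for c in ('wrist','top','scene'):
    im,d=snap(c,c+'5'); np.save(c+'5.npy',cloud(c,d))
E
```

```text
t 17.62 pos [0.5917 0.1958 0.2455] rpy [-1.800e+02  6.000e-02  1.677e+01] F [-3.  -1.5  1.9] T [-0.24  0.54  0.01] w 0.148
dry frame x,y [0.0001 0.0014] F along [-3.3 -0.5]
```

View pics/wrist5.png

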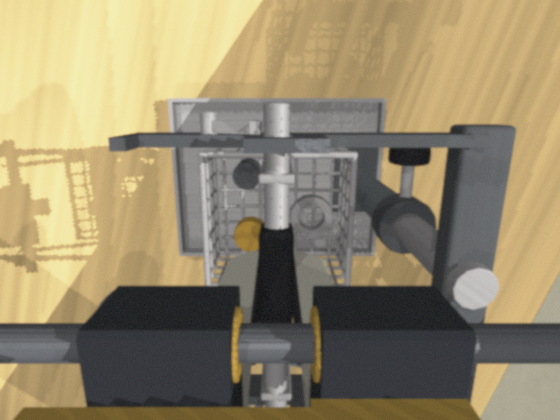

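View pics/scene5.png

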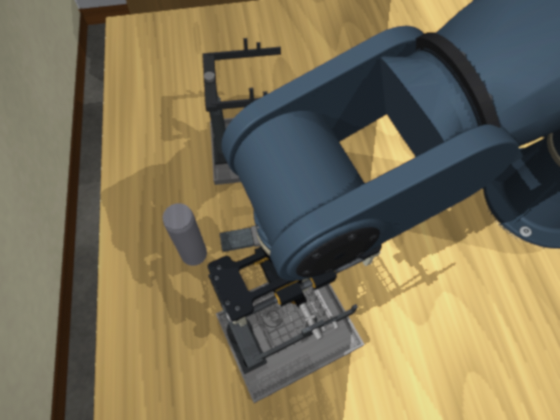

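The wrist view shows the bar (columns 264–290) under the left roof (245–330), with the left catch at columns 203–260, rows 112–135. I measure the catch heights.

```bash
python3 - <<'E'
import numpy as np,cv2
a=np.radians(16.75);u=np.array([np.cos(a),np.sin(a)]);v=np.array([-u[1],u[0]]);O=np.array([.592,.1945])
for c in ('wrist','top','scene'):
  for tag,sg in (('5',1),('5',-1),('0',1),('0',-1)):
    if c=='wrist' and tag=='0': continue
    P=np.load(c+tag+'.npy').reshape(-1,3); P=P[~np.isnan(P[:,0])]
    x=(P[:,:2]-O)@u;y=(P[:,:2]-O)@v*sg;z=P[:,2]
    out=[]
    for x0 in np.arange(-.036,-.002,.003):
        k=(x>=x0)&(x<x0+.003)&(y>.0655)&(y<.0735)&(z>.245)&(z<.2745)
        out.append((round(x0+.0015,4),k.sum(),round(float(np.percentile(z[k],90))*1000,1) if k.any() else None))
    print(c,tag,sg,[ (float(o[0]),int(o[1]),o[2]) for o in out])
P=np.load('wrist5.npy')
for r in (108,120,160,180):
    q=P[r,255:300];k=q[:,2]>.262;q=q[k];print(r,((q[:,:2]-O)@u).mean().round(4),((q[:,:2]-O)@v).mean().round(4),q[:,2].max().round(4))
im=cv2.imread('pics/wrist5.png'); cv2.imwrite('pics/z5.png',cv2.resize(im[90:170,100:360],None,fx=3,fy=3,interpolation=cv2.INTER_CUBIC))
E
```

```text
wrist 5 1 [(-0.0345, 0, None), (-0.0315, 0, None), (-0.0285, 94, 258.2), (-0.0255, 150, 259.1), (-0.0225, 128, 259.8), (-0.0195, 100, 261.0), (-0.0165, 96, 262.7), (-0.0135, 101, 264.3), (-0.0105, 91, 265.5), (-0.0075, 117, 267.5), (-0.0045, 107, 267.4), (-0.0015, 176, 270.4)]
wrist 5 -1 [(-0.0345, 0, None), (-0.0315, 0, None), (-0.0285, 0, None), (-0.0255, 0, None), (-0.0225, 0, None), (-0.0195, 0, None), (-0.0165, 0, None), (-0.0135, 0, None), (-0.0105, 0, None), (-0.0075, 0, None), (-0.0045, 0, None), (-0.0015, 0, None)]
top 5 1 [(-0.0345, 0, None), (-0.0315, 0, None), (-0.0285, 0, None), (-0.0255, 0, None), (-0.0225, 0, None), (-0.0195, 0, None), (-0.0165, 0, None), (-0.0135, 0, None), (-0.0105, 0, None), (-0.0075, 0, None), (-0.0045, 0, None), (-0.0015, 0, None)]
top 5 -1 [(-0.0345, 0, None), (-0.0315, 5, 256.4), (-0.0285, 11, 257.7), (-0.0255, 12, 259.1), (-0.0225, 8, 260.2), (-0.0195, 9, 261.2), (-0.0165, 7, 263.2), (-0.0135, 9, 263.3), (-0.0105, 10, 267.4), (-0.0075, 8, 267.2), (-0.0045, 12, 268.8), (-0.0015, 13, 270.8)]
top 0 1 [(-0.0345, 0, None), (-0.0315, 3, 254.8), (-0.0
[... 912 characters left out ...]
0105, 0, None), (-0.0075, 0, None), (-0.0045, 0, None), (-0.0015, 0, None)]
scene 0 1 [(-0.0345, 1, 249.1), (-0.0315, 2, 251.8), (-0.0285, 9, 258.7), (-0.0255, 17, 259.5), (-0.0225, 12, 260.5), (-0.0195, 8, 261.2), (-0.0165, 8, 263.1), (-0.0135, 9, 264.0), (-0.0105, 10, 265.0), (-0.0075, 13, 267.8), (-0.0045, 13, 266.8), (-0.0015, 1, 256.0)]
scene 0 -1 [(-0.0345, 0, None), (-0.0315, 0, None), (-0.0285, 6, 258.5), (-0.0255, 8, 258.6), (-0.0225, 8, 259.6), (-0.0195, 5, 261.6), (-0.0165, 4, 262.7), (-0.0135, 2, 262.9), (-0.0105, 0, None), (-0.0075, 0, None), (-0.0045, 0, None), (-0.0015, 0, None)]
108 0.0017 0.0755 0.2718
120 0.0017 0.0712 0.2715
160 0.0015 0.0565 0.2711
180 0.0015 0.049 0.2717
```

View pics/z5.png

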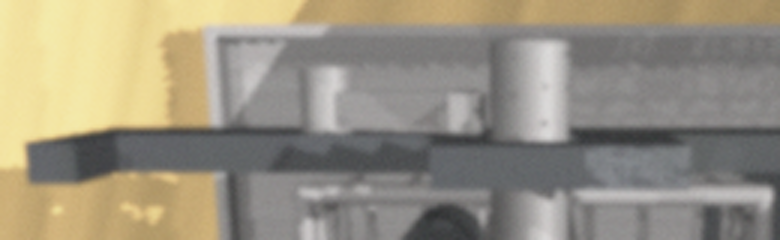

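Both catch ramps show the same height profile as before the slide, rising to 267 mm on each side, so both have snapped up. The bar is parallel and home. Easing off the stop and opening part way.

>>> jog_arm(
  deltas="0 -0.0005 0 0 0; 0 -0.0005 0 0 0; 0.03 -0.0005 0 0 0; 0.04 -0.0005 0 0 0; 0.05 -0.0005 0 0 0",
)

```text
t: 18.18
eef_pos: [0.5917, 0.1958, 0.2458]
orientation: [-180.0, -0.0, 16.8]
ft_force: [0.0, 0.1, -0.3]
grip_width: 0.313
```

>>> jog_arm(
  deltas="0.05 0 0 0 0; 0.05 0 0 0 0; 0.05 0 0 0 0; 0.05 0 0 0 0",
)

```text
t: 18.52
eef_pos: [0.5916, 0.1958, 0.2457]
orientation: [-180.0, -0.0, 16.8]
ft_force: [-0.1, 0.9, -0.3]
grip_width: 0.53
```

```bash
python3 d.py
```

```text
t 18.52 pos [0.5916 0.1958 0.2457] rpy [-1.800e+02 -1.000e-02  1.677e+01] F [-0.1  0.9 -0.3] T [-0.04 -0.02 -0.01] w 0.53
dry frame x,y [-0.0001  0.0014] F along [0.1 0.9]
```

Released with no residual force. Withdrawing straight up, then back.

>>> jog_arm(
  deltas="0.05 0 0 -0.005 0; 0.05 0 0 -0.015 0; 0.05 0 0 -0.03 0; 0.05 0 0 -0.05 0; 0.05 0 0 -0.075 0",
)

```text
t: 18.93
eef_pos: [0.5912, 0.1957, 0.3215]
orientation: [-180.0, 0.1, 16.8]
ft_force: [0.9, 0.2, 0.3]
grip_width: 0.539
```

>>> jog_arm(
  deltas="0.05 -0.03 0 -0.02 0; 0.05 -0.06 0 -0.03 0; 0.05 -0.09 0 -0.03 0; 0.05 -0.12 0 -0.03 0; 0.05 -0.15 0 -0.03 0",
)

```text
t: 19.35
eef_pos: [0.4466, 0.1521, 0.3517]
orientation: [180.0, -0.1, 16.8]
ft_force: [0.6, 0.3, 0.9]
grip_width: 0.536
```

>>> jog_arm(
  deltas="0.05 -0.03 0 0 0; 0.05 -0.06 0 0 0; 0.05 -0.08 0 0 0; 0.05 -0.08 0 0 0; 0.05 -0.08 0 0 0",
)

```text
t: 19.77
eef_pos: [0.3712, 0.1293, 0.352]
orientation: [180.0, -0.1, 16.8]
ft_force: [0.3, 0.2, 0.0]
grip_width: 0.539
```

```bash
python3 d.py; python3 - <<'E'
from h import *
a=np.radians(16.75);u=np.array([np.cos(a),np.sin(a)]);v=np.array([-u[1],u[0]]);O=np.array([.592,.1945])
for c in ('top','scene','wrist'):
    im,d=snap(c,c+'6'); np.save(c+'6.npy',cloud(c,d))
    r=nets.landmark_of(c,'basket_grip'); 
    for q in r[:1]: l=np.array(q['location']); print(c,np.round([(l[:2]-O)@u,(l[:2]-O)@v,l[2]],4),round(q['p'],2))
    for sg in (1,-1):
        P=cloud(c,d).reshape(-1,3); P=P[~np.isnan(P[:,0])]
        x=(P[:,:2]-O)@u;y=(P[:,:2]-O)@v*sg;z=P[:,2]
        o=[]
        for x0 in np.arange(-.03,.008,.003):
            k=(x>=x0)&(x<x0+.003)&(y>.0655)&(y<.0735)&(z>.245)&(z<.2745)
            o.append((round(float(x0)+.0015,4),int(k.sum()),round(float(np.percentile(z[k],90))*1000,1) if k.any() else None))
        print(c,sg,o)
for l in ('bearing_ring','bush','collar','basket_floor','spray_can','grease_jar','bench_brush'):
    r=nets.landmark_of('top',l); print(l,[(np.round(q['location'],3),round(q['p'],2)) for q in r[:1]])
E
```

```text
t 19.77 pos [0.3712 0.1293 0.352 ] rpy [ 1.7999e+02 -1.5000e-01  1.6770e+01] F [0.3 0.2 0. ] T [-0.1  -0.01  0.03] w 0.539
dry frame x,y [-0.2302  0.0013] F along [0.4 0.1]
top [ 0.0023 -0.0004  0.2627] 0.94
top 1 [(-0.0285, 10, 257.8), (-0.0255, 8, 258.1), (-0.0225, 6, 259.4), (-0.0195, 7, 261.5), (-0.0165, 7, 262.7), (-0.0135, 6, 264.1), (-0.0105, 7, 265.9), (-0.0075, 1, 266.3), (-0.0045, 6, 268.7), (-0.0015, 11, 270.5), (0.0015, 6, 270.1), (0.0045, 3, 269.4), (0.0075, 0, None)]
top -1 [(-0.0285, 13, 258.7), (-0.0255, 10, 257.6), (-0.0225, 8, 259.3), (-0.0195, 8, 261.4), (-0.0165, 9, 263.1), (-0.0135, 8, 264.4), (-0.0105, 11, 266.3), (-0.0075, 8, 266.6), (-0.0045, 12, 268.5), (-0.0015, 12, 270.8), (0.0015, 8, 269.9), (0.0045, 4, 269.0), (0.0075, 0, None)]
scene [-0.0008  0.0062  0.2664] 0.7
scene 1 [(-0.0285, 10, 259.1), (-0.0255, 16, 259.4), (-0.0225, 13, 259.7), (-0.0195, 9, 260.9), (-0.0165, 8, 263.2), (-0.0135, 10, 263.8), (-0.0105, 10, 266.1), (-0.0075, 11, 267.6), (-0.0045, 10, 266.7), (-0.0015, 14, 270.2), (0.0015, 15, 271.4), (0.0045, 19, 269.7), (0.0075, 5, 266.7)]
scene -
[... 463 characters left out ...]
015, 0, None), (0.0015, 0, None), (0.0045, 0, None), (0.0075, 0, None)]
wrist -1 [(-0.0285, 11, 258.4), (-0.0255, 15, 258.0), (-0.0225, 24, 259.9), (-0.0195, 20, 260.8), (-0.0165, 25, 262.7), (-0.0135, 6, 262.6), (-0.0105, 1, 255.8), (-0.0075, 0, None), (-0.0045, 0, None), (-0.0015, 0, None), (0.0015, 0, None), (0.0045, 0, None), (0.0075, 0, None)]
bearing_ring [(array([0.617, 0.198, 0.12 ]), 0.59)]
bush [(array([0.595, 0.195, 0.117]), 0.72)]
collar [(array([0.555, 0.185, 0.197]), 0.22)]
basket_floor [(array([0.591, 0.193, 0.117]), 0.74)]
spray_can [(array([0.564, 0.217, 0.117]), 0.72)]
grease_jar [(array([ 0.466, -0.01 , -0.001]), 0.69)]
bench_brush [(array([ 0.596, -0.003,  0.004]), 0.61)]
```

View pics/top6.png

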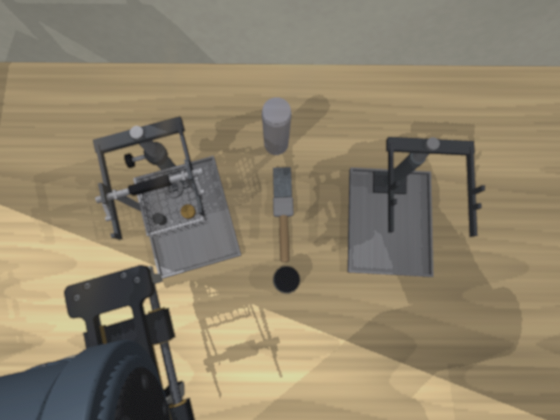

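View pics/scene6.png

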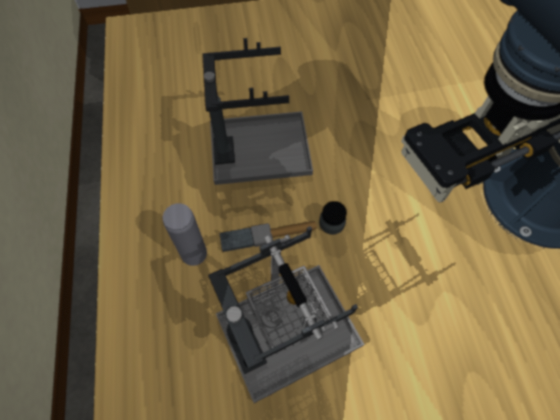

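View pics/wrist6.png

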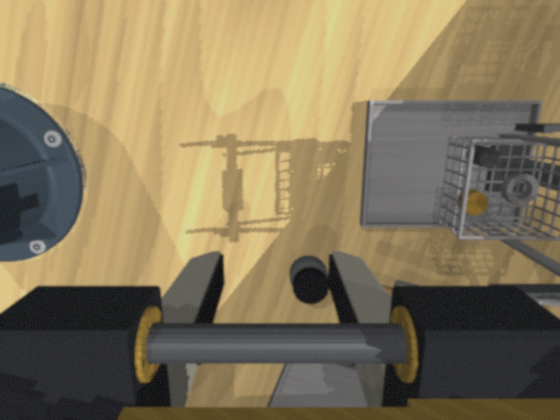

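The top view shows the basket hung at the dry stand (grip at about (150,185)) with the arm clear. The wrist view shows the bush, collar and ring inside it. The bystanders are where they were, and both catch profiles still match the raised state.

```bash
python3 -c "
from cell import workorder
print(workorder.hand_in())"
```

```text
the job is handed in; nothing more can be done
None
```

The basket is hanging on the drying stand, released and locked in, and the job was handed in at about 20 s of the 72 s allowed. The hand-in gives no verdict.

**What I did:** I gripped the basket at 40 N, lifted it about 65 mm and drew it out of the drain hooks. I carried it level to the drying stand and lowered it until I felt the arms at about 0.2605 m, which agreed with the camera. I then slid it in past the catches and against the back stop, backed off slightly, opened the fingers and withdrew.

**Forces:** the wrist force readings put the load on the stand at no more than about 12 N, reached while setting down and starting to slide. I read them only at the end of each move, so brief peaks in between would not show.

**Last checks:**
- **Catches:** both show the same height profile as when raised before the slide. The right catch's tip was hidden in the scene and wrist views, so there it rests on the top view.
- **Bar:** it sits parallel under both roofs. The measured position is about 0 to 2 mm from home in x and within about 6 mm sideways.
- **Parts:** ring, bush and collar are all visible in the basket.
- **Bystanders:** the can, jar and brush look unmoved in the pictures, and the jar and brush also measure the same as at the start.

**Disagreements:** in the final top view the networks put the can and the collar in wrong places: the can inside the basket, and the collar at low confidence on the stand's landing. The pictures show both where they belong, so I discounted those two results. The scene camera's sideways estimate of the grip was about 5 mm off the arm's own reading.

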